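Put a bottle away in the door rack of a bench-top reagent locker

ROBOT

A 6-joint arm with a two-finger parallel gripper is mounted at the origin on a cart in front of the work surface, level with it; the furniture and walls round the work are solid. World frame = base frame: x ahead of the robot, y to its left, z up, the work surface at z = 0. Lengths are in m, angles in degrees, forces in N, time in s.
With the tool pointing down it reaches from about 0.375 to 0.9 m from the base axis. Payload 3.1 kg.
Tool frame: the origin (TCP) lies between the finger pads; the fingertips stand 8 mm ahead of it and the grasp point (between the pads) lies 11 mm behind it; x points along the fingers, y is the direction in which the jaws open and shut, and the axes are right-handed (so a half turn about x gives the same grasp; the last joint's range is limited). The gripper opens to 85 mm and grips with 20 to 120 N. Pads are 22 mm wide; open, the fingers measure 114 mm over their backs; the gripper's body (76 mm by 85 mm) begins 54 mm behind the grasp point. The pads swing forward as they close: fully open they stand 13 mm farther back than shut.
Start: joints at [61.564, 30.224, 82.088, -0, 67.689, -10.227], TCP at [0.195, 0.594, 0.204] pointing down, gripper open.
Joint ranges: [-176.69, 176.69], [-43.24, 126.21], [12.49, 139.97], [-82, 262], [0, 151.66], [-163.58, 163.58]. Speed limits (degrees/s): [159.86, 159.86, 180, 180, 180, 180].

INTERFACE

Orientations are given as a 3x3 rotation matrix whose columns are the frame's x, y, z axes.
In Python, from station import bot, fingers, planner, monitor, optics, order gives the robot as it stands. The module is installed in compiled form; this text tells all that it offers. Calls block until the motion is done:
- bot.move_to(position, orientation): joint-space move of the TCP to a pose.
- bot.move_l(position, frame=None, feed=0.15): straight line of the TCP; frame=None keeps the orientation; feed is the mean speed in m/s.
- bot.move_joints(angles): joint-space move.
- fingers.move_gripper(opening): opening from 0.0 (shut) to 1.0 (fully open); the grip force is fixed at half the most; returns when the fingers have stopped.
- bot.dwell(seconds).
- planner.inverse_kinematics(position, orientation): joint angles nearest the present ones, or None.
- monitor.get_state(): the state.
- optics.capture(name): name is "scene" or "top"; returns a dict with "image" (420x560x3 uint8, red, green, blue), "camera_matrix" (3x3 intrinsics, pixels), "xyz" and "orientation" of the camera in the world. Camera axes: x right, y down, z forward; pixel columns grow to the right and rows downward; lengths in m; the calibration is good to about 2 mm. A picture is of the moment at which its call begins. There is no depth.
A pose or a line that the arm cannot do raises bot.Unreachable and nothing moves.
- order.finish_job(): hands the job in, once; it reports no verdict.
The state is a dict: "clock": time; "joint_positions": joint angles; "qvel": joint speeds; "joint_torque": joint torques, N m; "position": TCP position; "eef_rot": TCP orientation; "ft_force": force on the tool from outside, world axes, zero at the start; "torque": the same for the moment, N m; "finger_gap": opening from 0.0 (shut) to 1.0 (fully open).
Only numpy, scipy, OpenCV 4.12 (cv2) and the standard library are available. Lean on these libraries where they do the work, as an engineer would, in place of code of your own. Each camera call takes 0.05 s, during which the arm holds its last target.

TASK

Put the dark brown bottle away, standing upright in the empty pocket of the rack on the inside of the small locker's door: pull the door open by its bar handle, set the bottle in, and shut the door fully again. Before you swing the door, move any bottle that stands in its way, so that the door's front and handle never bump a bottle. Every bottle must stay upright: the white one ends standing on the bench, the orange one stays in its pocket, and the beaker stays where it is.

Things in the scene. Friction and masses are not known exactly. Their poses are not given: they have to be found in the camera images.
- locker: Low grey steel locker on the bench, 150 deep x 260 wide x 155 mm high, fixed. Origin: centre of its underside; x into the locker (away from the door), y to the left, z up. Its front edge is at x = -75 mm. It is closed on top and all sides except the door at the front.
- locker_door (a joint): Angle of the white door about its upright hinge line at the locker's right front corner (right as seen facing the door): 0 = shut, grows to 1.9 rad as the free left edge swings out and round towards the robot and to the right (counter-clockwise from above). Friction about 0.1 N m holds it wherever it is left; no latch, no spring. The panel is 258 mm wide, 13 mm thick, from 8 to 154 mm above the bench.
- door_hinge (a point): Point on the hinge line at bench height, fixed in the door, so its axes turn with the door: y runs along the panel to the free edge, x points to the door's inside (shut: into the locker), z up. The panel's outer face is at x = -8 mm, its inner face at +5 mm.
- handle_top (a point): Top end of the handle: an upright round steel bar, 12 mm diameter, from 40 to 152 mm above the bench (this point is at 146 mm), standing 45 mm out from the door's face (centre line), 235 mm from the hinge line. Two thin posts tie it to the door at 55 and 92 mm above the bench; above 98 mm there is a free gap of 39 mm between bar and door. Axes as door_hinge.
- pocket (a point): Centre of the floor, 20 mm above the bench, of the empty rack pocket on the door's inside, nearer the free edge; axes as door_hinge, where it lies at x = 55, y = 168 mm. A square basket, 64 x 64 mm inside; thin rails round it rise 36 mm above its floor. The panel's inner face is at x = -50 mm from here and rises 134 mm above the pocket floor. Inside the locker while the door is shut.
- near_pocket (a point): The same point of the other, equal pocket, nearer the hinge (108 mm away along the panel), which the orange bottle occupies.
- brown_bottle: Dark brown bottle with black cap and no label, standing on the open bench in front of the locker or to its left, to be put away. 48 mm diameter, 114 mm high, straight sides from about 5 to 65 mm height, then a shoulder and a 28 mm cap from 98 mm up. About 0.19 kg. Origin: centre of its underside, z up.
- white_bottle: White plastic bottle with blue cap and white label, standing on the open bench in front of the locker or to its left (not one of the row at the back). 64 mm diameter, 150 mm high, straight sides from about 5 to 107 mm height, then a shoulder and cap. About 0.3 kg. May stand in the door's way. Origin: centre of its underside, z up.
- orange_bottle: Light orange-brown bottle with black cap and white label, 45 mm diameter, 99 mm high, standing loose in the rack pocket nearer the hinge. Origin: centre of its underside, z up.
- beaker: Empty clear plastic beaker, 78 x 88 mm, 94 mm high, standing on the bench at the left. Leave it alone. Origin: centre of its underside.
- masking_roll: Roll of masking tape lying on the bench at the left, 104 mm outer diameter, 25 mm high, fixed; a bystander. Origin: centre of its underside.
Things that resemble listed ones, but are neither listed nor needed, are in the scene too. Leave any green look-alike of the brown_bottle alone.

How it is judged (in metres and radians):
On the way, in this order (a step that is already met when the one before it is completed fails the run):
1. the door is pulled open by its handle (beyond 0.35 rad with the fingers on the bar) (value of joint locker_door above 0.35 rad and contact force between the fingers and locker_door_c2 above 0.3 N), for 0.1 s.
2. the brown bottle stands upright and released in the empty pocket while the door is open (value of joint locker_door above 0.35 rad and x of brown_bottle in the frame of pocket between -0.035 and 0.035 m and y of brown_bottle in the frame of pocket between -0.035 and 0.035 m and z of brown_bottle in the frame of pocket below 0.008 m and angle between brown_bottle's own z axis and vertical below 0.15 rad and contact force between the fingers and brown_bottle below 0.1 N), for 0.2 s.
At the end, for the whole second after the job is handed in: The door is shut (within 0.06 rad, about 15 mm at its free edge); the brown bottle stands upright (within 0.15 rad) on the floor of the rack pocket nearer the free edge; the orange bottle still stands upright in the pocket nearer the hinge; the white bottle stands upright on the bench; all at rest (value of joint locker_door below 0.06 rad and x of brown_bottle in the frame of pocket between -0.035 and 0.035 m and y of brown_bottle in the frame of pocket between -0.035 and 0.035 m and z of brown_bottle in the frame of pocket below 0.008 m and angle between each of brown_bottle, orange_bottle's own z axis and vertical below 0.15 rad and distance between orange_bottle and near_pocket below 0.045 m and height (world z) of white_bottle between -0.01 and 0.01 m and angle between white_bottle's own z axis and vertical below 0.1 rad and linear speed of each of brown_bottle, white_bottle below 0.03 m/s); the robot touches nothing.
It fails at once if the door's front or handle bumps the white bottle (contact force between any of locker_door_c0, locker_door_c1, locker_door_c2, locker_door_c3, locker_door_c4 and white_bottle above 0.4 N).
It fails at once if the door's front or handle bumps the brown bottle (contact force between any of locker_door_c0, locker_door_c1, locker_door_c2, locker_door_c3, locker_door_c4 and brown_bottle above 0.4 N).
It fails at once if a bottle is tipped over (angle between any of brown_bottle, white_bottle, orange_bottle's own z axis and vertical above 0.7 rad).
It fails at once if the beaker is pushed away (more than 30 mm) or tipped (distance of beaker from where it was at the start of the episode above 0.03 m or angle between beaker's own z axis and vertical above 0.5 rad).
It also fails if it takes over 72 s, if anything falls off the work surface, if the arm or the gripper's body presses on something with over 40 N, if the wrist force passes 120 N, or if a joint passes its speed limit or range.

## Working session

There is one attempt and no reset: what is moved stays moved. The work goes in short steps, each a Python script; the robot and the scene stay as the last script left them, time stands still between calls to the robot, and variables do not carry over. Pictures are saved under pics/ and viewed, and the job is handed in when it is done.

```bash
mkdir -p pics
cat > h.py <<'E'
import numpy as np, cv2
from station import bot, fingers, planner, monitor, optics, order
def cap(name,fn=None,crop=None,scale=1):
    c=optics.capture(name); im=c["image"][:,:,::-1].copy()
    if fn:
        o=im
        if crop: x0,y0,x1,y1=crop; o=im[y0:y1,x0:x1]
        cv2.imwrite("pics/"+fn,cv2.resize(o,None,fx=scale,fy=scale,interpolation=cv2.INTER_CUBIC))
    return c
def pix2w(c,u,v,z=0.):
    K=np.array(c["camera_matrix"]);R=np.array(c["orientation"]);p=np.array(c["xyz"])
    d=R@np.linalg.solve(K,[u,v,1.]); t=(z-p[2])/d[2]; return p+t*d
def w2pix(c,P):
    K=np.array(c["camera_matrix"]);R=np.array(c["orientation"]);p=np.array(c["xyz"])
    q=K@(R.T@(np.asarray(P)-p)); return q[:2]/q[2]
E
python3 - <<'E'
from h import *
for n in("scene","top"):
    c=cap(n,n+"0.png",scale=1.42); print(n,c["xyz"],c["orientation"],c["camera_matrix"])
s=monitor.get_state();print(s["clock"],s["position"],s["eef_rot"],s["finger_gap"])
E
```

```text
scene [ 0.72403009 -0.36450247  0.88741615] [[ 0.95879603  0.23717995 -0.15638366]
 [ 0.28398288 -0.81563282  0.50408018]
 [-0.00799393 -0.52772035 -0.84938055]] [[388.45957957   0.         273.34606986]
 [  0.         388.45957957 207.51346384]
 [  0.           0.           1.        ]]
top [0.39368364 0.11016496 1.19509308] [[ 0.02864881 -0.9879378   0.15217804]
 [-0.99954688 -0.02972013 -0.00476953]
 [ 0.00923476 -0.15197244 -0.98834159]] [[413.41698252   0.         274.39995611]
 [  0.         413.41698252 207.15433412]
 [  0.           0.           1.        ]]
0.1 [0.19492749 0.59309193 0.20331378] [[-9.43951265e-04  3.12468151e-01  9.49927768e-01]
 [-1.74044673e-03  9.49926239e-01 -3.12469377e-01]
 [-9.99998040e-01 -1.94825454e-03 -3.52849905e-04]] 1.0024289278748635
```

View pics/scene0.png

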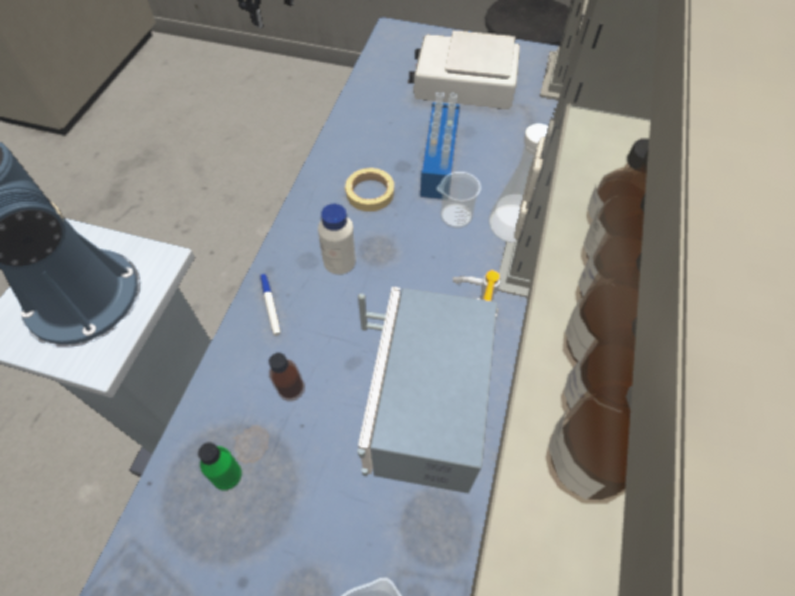

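View pics/top0.png

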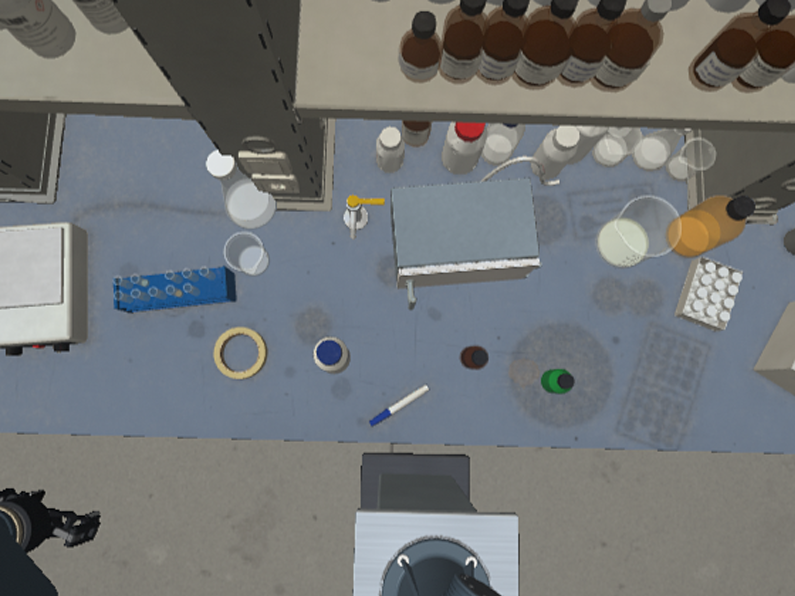

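Run:
```python
from h import *
cap("top","t1.png",(200,110,400,300),4*0.78)
cap("top","t1.png",(200,110,400,250),4)
cap("scene","s1.png",(160,130,360,350),2.7)
```

```text
(no output)
```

View pics/t1.png

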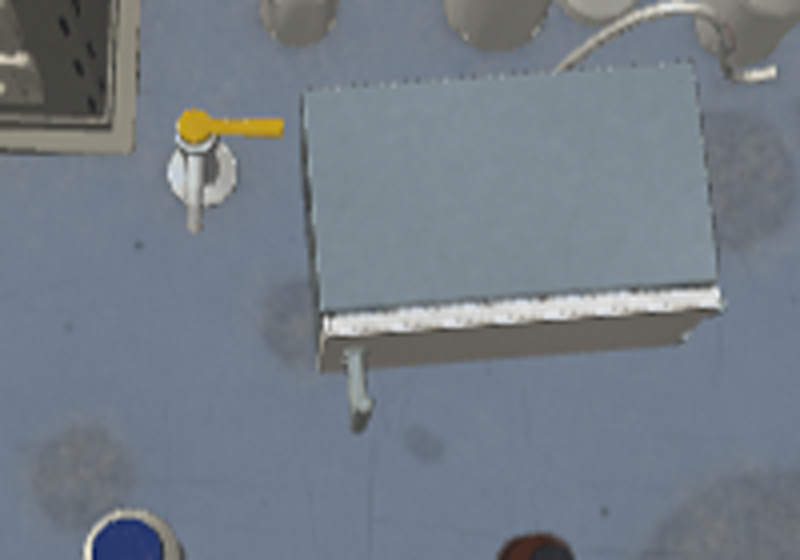

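View pics/s1.png

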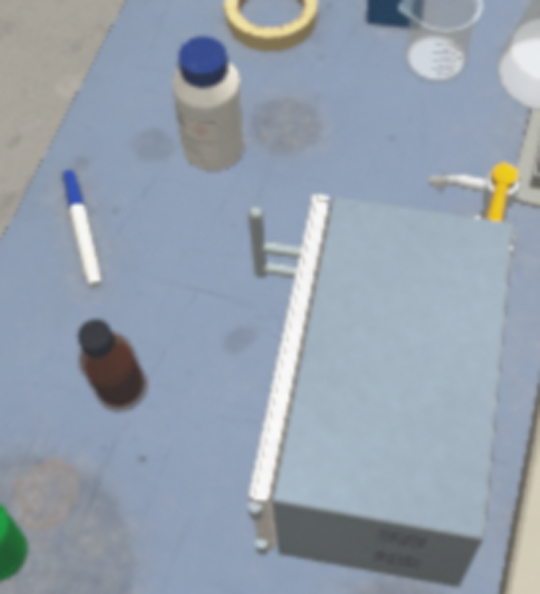

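```bash
cat >> h.py <<'E'
def Tl(p):  # locker pose x,y,yaw -> function local->world
    x,y,a=p; R=np.array([[np.cos(a),-np.sin(a),0],[np.sin(a),np.cos(a),0],[0,0,1]])
    return lambda P: np.array([x,y,0])+R@np.asarray(P,float)
E
python3 - <<'E'
from h import *
from scipy.optimize import least_squares
ct=cap("top");cs=cap("scene")
def t(u,v):return (200+(u+.5)/4-.5,110+(v+.5)/4-.5)
def s(u,v):return (160+(u+.5)/2.7-.5,130+(v+.5)/2.7-.5)
obs=[(ct,t(304,92),(.075,.13,.155)),(ct,t(691,63),(.075,-.13,.155)),(ct,t(718,282),(-.075,-.13,.155)),(ct,t(322,308),(-.075,.13,.155)),
 (cs,s(511,226),(.075,.13,.155)),(cs,s(484,538),(.075,-.13,.155)),(cs,s(275,497),(-.075,-.13,.155)),(cs,s(331,200),(-.075,.13,.155)),
 (cs,s(462,584),(.075,-.13,0)),(cs,s(280,552),(-.075,-.13,0))]
f=lambda p:np.concatenate([w2pix(c,Tl(p)(P))-o for c,o,P in obs])
r=least_squares(f,[.7,0,0]);print(r.x,np.degrees(r.x[2]));print(f(r.x).reshape(-1,2).round(1))
# white / brown
def ts(u,v):return ((u+.5)/1.42-.5,(v+.5)/1.42-.5)
for n,o,z in(("white cap",ts(329,352),.15),("brown cap",ts(480,357),.114)):print(n,pix2w(ct,*o,z))
for n,o,z in(("white cap",s(204,52),.15),("brown cap",s(95,332),.114)):print(n,pix2w(cs,*o,z))
for n,o in (("white", s(213,150)),("brown",s(118,388))): print(n,pix2w(cs,*o,.0))
print("roll",pix2w(ct,*ts(240,353),.025),"beaker",pix2w(ct,*ts(252,260),0),"edge",pix2w(ct,*ts(300,435),0),pix2w(ct,*ts(700,448),0), 'green',pix2w(ct,*ts(566,381),.114))
E
```

```text
[ 0.69353989 -0.02844132  0.11125456] 6.3744168099415175
[[-0.5 -0.9]
 [ 1.1 -1.2]
 [ 1.3 -0.4]
 [-0.2  1.1]
 [ 1.  -2.6]
 [ 0.7 -0.4]
 [-1.2  0.9]
 [ 0.5 -2.7]
 [-0.9  1.2]
 [-0.5  0.9]]
white cap [0.44803162 0.21000263 0.15      ]
brown cap [ 0.44883764 -0.06380049  0.114     ]
white cap [0.44960001 0.21006305 0.15      ]
brown cap [ 0.4496409 -0.0650808  0.114    ]
white [0.44665347 0.20522693 0.        ]
brown [ 0.45060976 -0.06666686  0.        ]
roll [0.44742165 0.39797618 0.025     ] beaker [0.6411844  0.39224859 0.        ] edge [0.29018121 0.27450283 0.        ] [ 0.28713229 -0.5212466   0.        ] green [ 0.409755   -0.22131151  0.114     ]
```

```bash
cat > ov.py <<'E'
from h import *
def draw(p,ang,hx,hy,fnpre,zoom=4,boxes=((200,110,400,260),(205,130,355,350)),zs=(4,2.7)):
    for n,box,k in zip(("top","scene"),boxes,zs):
        c=cap(n); im=c["image"][:,:,::-1][box[1]:box[3],box[0]:box[2]]
        im=cv2.resize(im,None,fx=k,fy=k,interpolation=cv2.INTER_CUBIC)
        L=Tl(p)
        def P(q):
            u=w2pix(c,q); return tuple(int(round(x)) for x in (((u-np.array(box[:2]))+.5)*k-.5))
        def line(a,b,col): cv2.line(im,P(a),P(b),col,1)
        for z in(0,.155):
            q=[L((sx*.075,sy*.13,z)) for sx,sy in((1,1),(1,-1),(-1,-1),(-1,1))]
            for i in range(4): line(q[i],q[(i+1)%4],(0,0,255))
        H=L((hx,hy,0)); D=Tl((H[0],H[1],p[2]+ang))
        for x in(-.008,.005):
            q=[D((x,y,z)) for y,z in((0,.008),(0,.154),(.258,.154),(.258,.008))]
            for i in range(4): line(q[i],q[(i+1)%4],(0,255,0))
        for dx,dy in((.006,0),(-.006,0),(0,.006),(0,-.006)): line(D((-.053+dx,.235+dy,.04)),D((-.053+dx,.235+dy,.152)),(255,0,255))
        cv2.imwrite(f"pics/{fnpre}_{n}.png",im)
E
python3 -c "
from ov import *
draw((.6935,-.0284,.1113),0,-.080,-.129,'ov1')"
```

```text
(no output)
```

View pics/ov1_top.png

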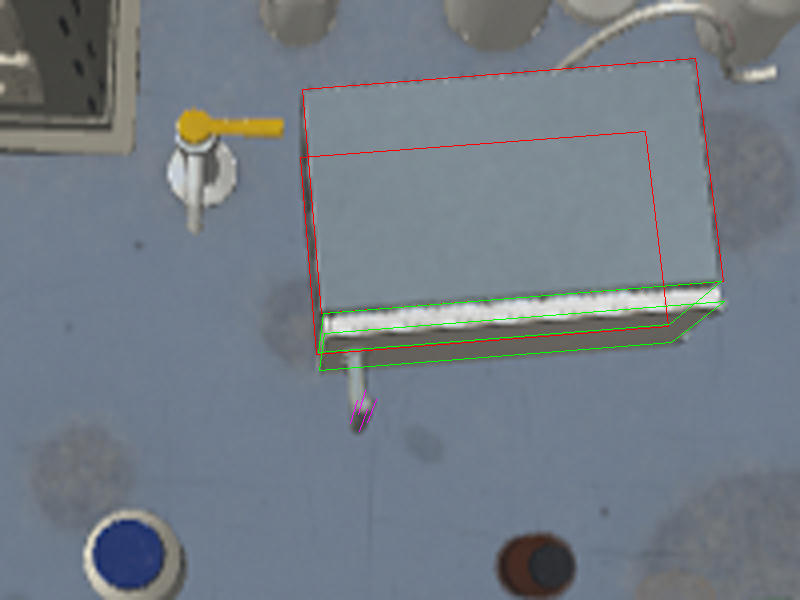

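View pics/ov1_scene.png

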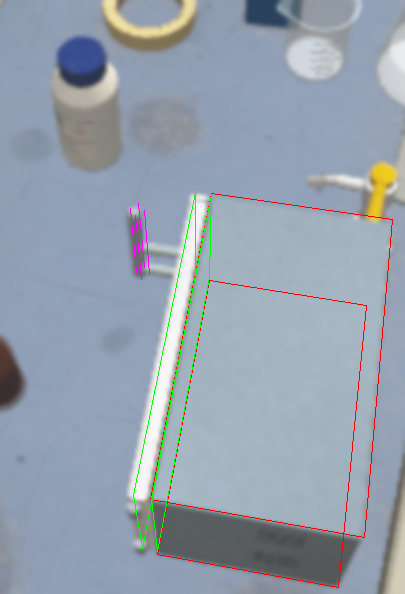

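The brown bottle is at crop pixel (537,566) in ov1_top.png, about (334,251) in the raw top image. It is dark brown with a black cap and no label. The green look-alike is at raw (399,268) and stays alone. The red-brown row on the back shelf is not on the open bench.

White stands 0.41 m from the hinge, outside the 0.26 m sweep. Brown stands 0.20 m from it, in the way, so I'll move brown first.

```bash
cat >> h.py <<'E'
def down(yawdeg):
    a=np.radians(yawdeg);y=np.array([np.cos(a),np.sin(a),0]);x=np.array([0,0,-1.]);return np.stack([x,y,np.cross(x,y)],1)
p=(.6925,-.0284,.109); HX,HY=-.083,-.129
Hg=Tl(p)((HX,HY,0))
def door(th): return Tl((Hg[0],Hg[1],p[2]+th))
HB=(-.053,.235,0)
def st(*k):
    s=monitor.get_state(); print(round(s["clock"],2),np.round(s["position"],4),"F",np.round(s["ft_force"],1),"gap",round(s["finger_gap"],3))
E
python3 - <<'E'
from h import *
print(Hg, door(0)(HB))
ik=planner.inverse_kinematics
for flip in(0,180):
    for th in range(0,65,10):
        q=door(np.radians(th))(HB); q[2]=.115
        print(flip,th,q.round(3),np.round(ik(q,down(np.degrees(p[2])+th+flip)),0) if ik(q,down(np.degrees(p[2])+th+flip)) is not None else None)
for q,y in(((.449,-.0645,.097),0),((.46,.12,.097),0),((.46,.12,.097),-24),(tuple(door(np.radians(60))((.055,.168,.12))),-24),((.449,-.0645,.25),0)):
    for f in(0,180):
        r=ik(q,down(y+f)); print(q,y+f,None if r is None else np.round(r,0))
E
```

```text
[ 0.62402575 -0.16566353  0.        ] [0.54577597 0.06217627 0.        ]
0 0 [0.546 0.062 0.115] [ -5.  32.  98.  -0.  51. -11.]
0 10 [0.507 0.045 0.115] [ -8.  29. 103.  -0.  47. -24.]
0 20 [0.473 0.022 0.115] [-11.  27. 109.  -0.  44. -37.]
0 30 [ 0.442 -0.007  0.115] [-15.  25. 113.  -0.  42. -52.]
0 40 [ 0.418 -0.041  0.115] [-21.  24. 116.  -0.  40. -67.]
0 50 [ 0.399 -0.079  0.115] [-27.  23. 118.  -0.  39. -83.]
0 60 [ 0.388 -0.12   0.115] [-33.  23. 118.  -0.  39. -99.]
180 0 [0.546 0.062 0.115] None
180 10 [0.507 0.045 0.115] [ -8.  29. 103.  -0.  47. 156.]
180 20 [0.473 0.022 0.115] [-11.  27. 109.  -0.  44. 143.]
180 30 [ 0.442 -0.007  0.115] [-15.  25. 113.  -0.  42. 128.]
180 40 [ 0.418 -0.041  0.115] [-21.  24. 116.  -0.  40. 113.]
180 50 [ 0.399 -0.079  0.115] [-27.  23. 118.  -0.  39.  97.]
180 60 [ 0.388 -0.12   0.115] [-33.  23. 118.  -0.  39.  81.]
(0.449, -0.0645, 0.097) 0 [-22.  28. 112.  -0.  40. -22.]
(0.449, -0.0645, 0.097) 180 [-22.  28. 112.  -0.  40. 158.]
(0.46, 0.12, 0.097) 0 [  1.  29. 109.  -0.  42.   1.]
(0.46, 0.12, 0.097) 180 None
(0.46, 0.12, 0.097) -24 [  1.  29. 109.  -0.  42.  25.]
(0.46, 0.12, 0.097) 156 [   1.   29.  109.   -0.   42. -155.]
(np.float64(0.49241429036820755), np.float64(-0.047649020291466976), np.float64(0.12)) -24 [-18.  28. 105.  -0.  47.   6.]
(np.float64(0.49241429036820755), np.float64(-0.047649020291466976), np.float64(0.12)) 156 None
(0.449, -0.0645, 0.25) 0 [-22.  13. 102.  -0.  64. -22.]
(0.449, -0.0645, 0.25) 180 [-22.  13. 102.  -0.  64. 158.]
```

Run:
```python
from h import *
c=cap("top","id.png",(300,200,420,290),6)
```

```text
(no output)
```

View pics/id.png

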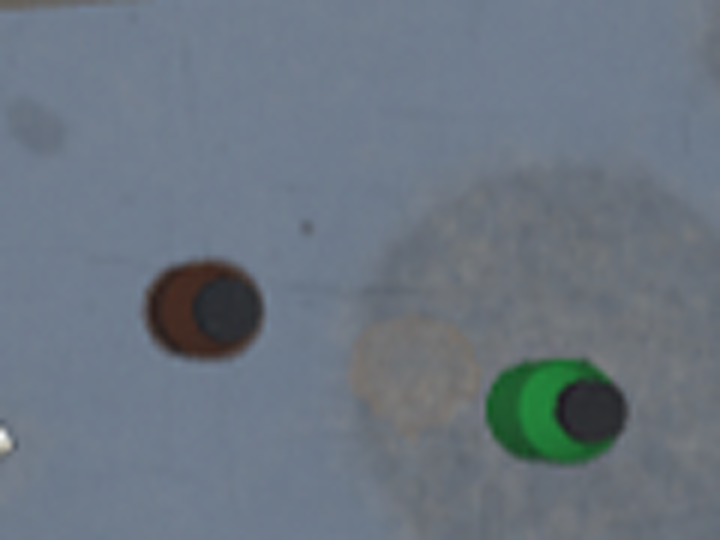

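The crop confirms it: brown body and black cap centred at raw (338,251), with the green one separate at raw (398,268).

Run:
```python
from h import *
B=np.array([.449,-.0645])
bot.move_to([*B,.22],down(0)); fingers.move_gripper(.65); st()
bot.move_l([*B,.097],feed=.12); st()
fingers.move_gripper(0.); st()
bot.move_l([*B,.13],feed=.1); st()
cap("scene","s2.png",(120,150,360,330),3)
```

```text
3.41 [ 0.449  -0.0644  0.22  ] F [-0.9  0.2 -0.8] gap 0.652
4.58 [ 0.4495 -0.0647  0.0975] F [-0.5 -0.1 -0.4] gap 0.649
5.15 [ 0.449  -0.0645  0.097 ] F [-0.   0.   0.1] gap 0.001
5.63 [ 0.449  -0.0645  0.1301] F [ 0.2 -1.3  0.2] gap -0.001
```

View pics/s2.png

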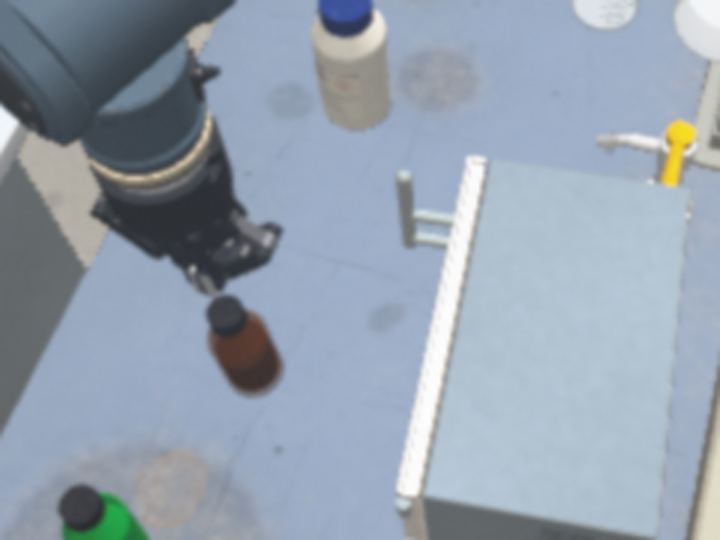

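Run:
```python
from h import *
c=cap("scene","s3.png",(160,200,270,290),7)
s=monitor.get_state(); print(s["position"],s["eef_rot"].round(3) if hasattr(s["eef_rot"],"round") else s["eef_rot"])
def P(q): return (((w2pix(c,q)-np.array([160,200]))+.5)*7-.5).round()
print(P(s["position"]),P((.449,-.0645,.114)),P((.449,-.0645,0)))
cap("top","t3.png",(280,200,390,290),7)
```

```text
[ 0.44847661 -0.06430947  0.12950205] [[-0.001  1.    -0.   ]
 [ 0.    -0.    -1.   ]
 [-1.    -0.001 -0.   ]]
[236. 347.] [246. 369.] [305. 510.]
```

View pics/s3.png

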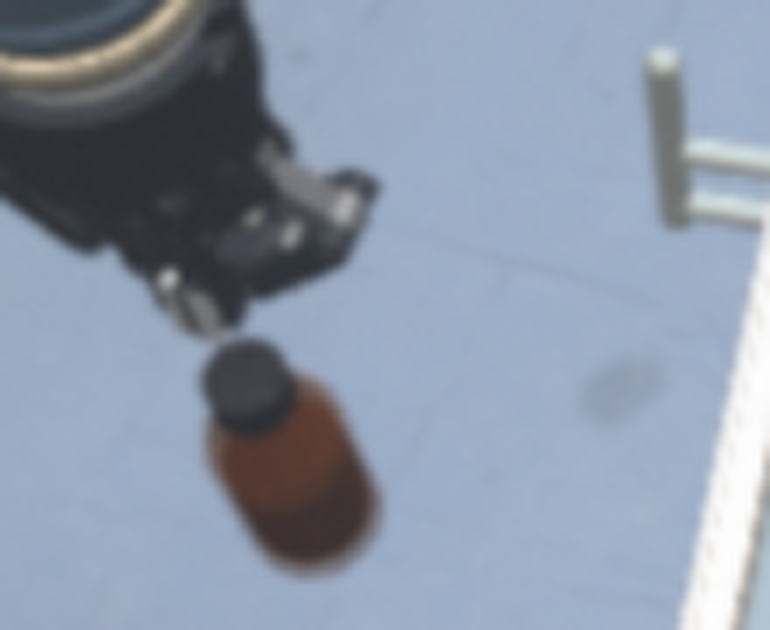

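View pics/t3.png

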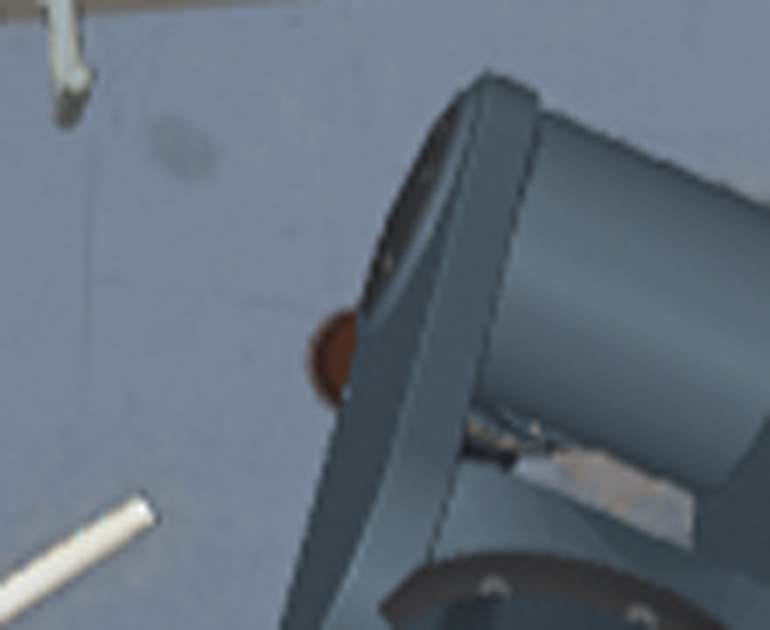

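Run:
```python
from h import *
bot.move_l([.449,-.0645,.20],feed=.2)
for i,y in enumerate((0,)):
    c=cap("scene","s4.png",(130,130,280,290),3.7)
    s=monitor.get_state()
    def P(q): return (((w2pix(c,q)-np.array([130,130]))+.5)*3.7-.5).round()
    T=np.array(s["position"]); print(P(T),P(T+[0,0,.2]),P(T+[.05,0,0]),P(T+[0,.05,0])); st()
```

```text
[211. 386.] [118. 164.] [297. 409.] [246. 310.]
6.33 [ 0.4479 -0.0641  0.1988] F [ 0.3 -0.5 -0.4] gap 0.002
```

View pics/s4.png

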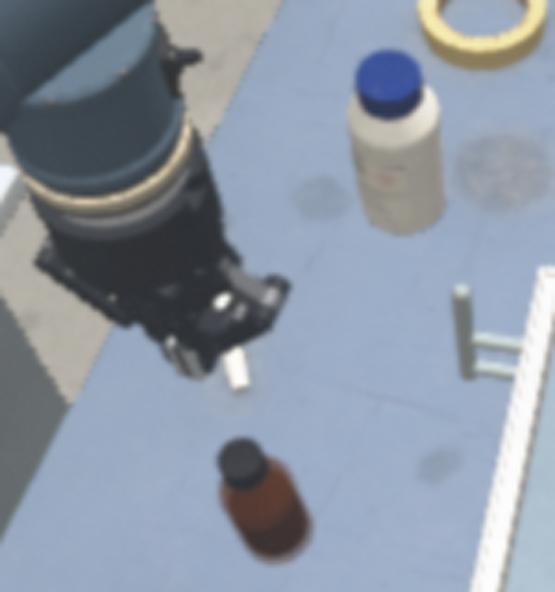

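Run:
```python
from h import *
bot.move_l([.449,-.02,.20],down(-60),feed=.2)
ims=[]
for g in(0.,1.):
    fingers.move_gripper(g); bot.dwell(.2)
    c=optics.capture("scene"); box=(130,140,240,250)
    im=cv2.resize(c["image"][box[1]:box[3],box[0]:box[2],::-1],None,fx=3.6,fy=3.6,interpolation=cv2.INTER_CUBIC)
    T=np.array(monitor.get_state()["position"])
    for dz in(0,-.008,.011,.065,.2):
        u=((w2pix(c,T+[0,0,dz])-np.array(box[:2]))+.5)*3.6; print(g,dz,u.round()); cv2.circle(im,tuple(int(x) for x in u),2,(0,0,255),-1)
    ims.append(im); st()
cv2.imwrite("pics/s5.png",np.hstack(ims))
```

```text
0.0 0 [238. 274.]
0.0 -0.008 [240. 281.]
0.0 0.011 [234. 264.]
0.0 0.065 [216. 212.]
0.0 0.2 [159.  48.]
8.0 [ 0.449  -0.0201  0.2   ] F [-0.   0.2  0.2] gap -0.003
1.0 0 [238. 274.]
1.0 -0.008 [240. 281.]
1.0 0.011 [234. 264.]
1.0 0.065 [216. 212.]
1.0 0.2 [159.  47.]
9.03 [ 0.449 -0.02   0.2  ] F [-0.9  0.1 -0.5] gap 0.999
```

View pics/s5.png

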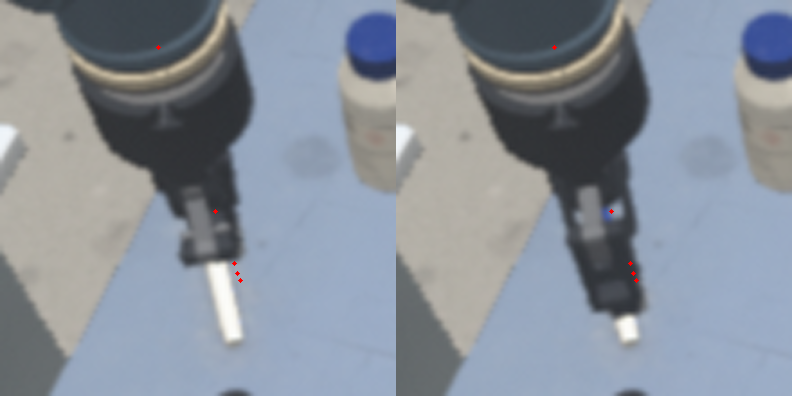

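Run:
```python
from h import *
bot.move_l([.449,.02,.20],down(38),feed=.25)
ims=[]
for g in(1.,0.):
    fingers.move_gripper(g); bot.dwell(.1)
    c=optics.capture("scene"); box=(130,120,250,230);k=3.3
    im=cv2.resize(c["image"][box[1]:box[3],box[0]:box[2],::-1],None,fx=k,fy=k,interpolation=cv2.INTER_CUBIC)
    im=cv2.convertScaleAbs(im,alpha=1.6,beta=20)
    s=monitor.get_state();T=np.array(s["position"]);R=np.array(s["eef_rot"])
    for d in((0,0),(.008,0),(-.011,0),(-.065,0),(-.2,0),(0,.0425),(0,-.0425)):
        u=((w2pix(c,T+R@[d[0],d[1],0])-np.array(box[:2]))+.5)*k; cv2.circle(im,tuple(int(x) for x in u),2,(0,0,255),-1)
    ims.append(im); st()
cv2.imwrite("pics/s6.png",np.hstack(ims))
```

```text
11.26 [0.449 0.02  0.2  ] F [-0.9  0.3 -0.5] gap 1.0
12.18 [0.449 0.02  0.2  ] F [ 0.3 -0.5  0.3] gap -0.002
```

View pics/s6.png

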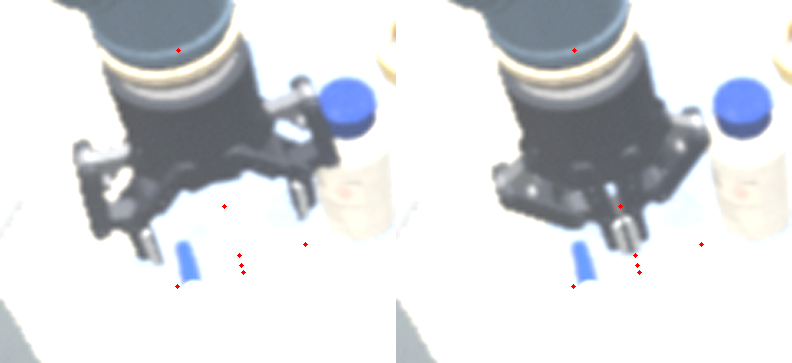

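Run:
```python
from h import *
c=optics.capture("scene"); box=(165,155,225,215);k=9
im=cv2.resize(c["image"][box[1]:box[3],box[0]:box[2],::-1],None,fx=k,fy=k,interpolation=cv2.INTER_CUBIC)
im=cv2.convertScaleAbs(im,alpha=1.6,beta=20); cv2.imwrite("pics/s7.png",im)
u=(130+231/3.3-.5,120+250/3.3-.5)
for z in(.192,.2,.21,.215,.22,.23): print(z,pix2w(c,*u,z).round(4))
```

```text
0.192 [0.4344 0.0336 0.192 ]
0.2 [0.4378 0.029  0.2   ]
0.21 [0.4419 0.0233 0.21  ]
0.215 [0.444  0.0204 0.215 ]
0.22 [0.4461 0.0176 0.22  ]
0.23 [0.4503 0.0118 0.23  ]
```

View pics/s7.png

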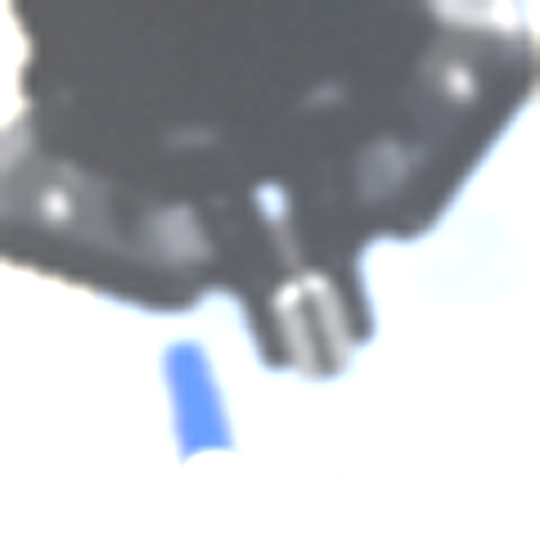

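The robot's fingertips appear well above where the spec puts them, by about 25 to 35 mm. That fits the empty grasp. I'll check by touching the bench lightly at a free spot.

Run:
```python
from h import *
bot.move_l([.48,.02,.02],feed=.25); bot.dwell(.1)
F0=np.array(monitor.get_state()["ft_force"]);st()
c=cap("scene","s8.png",(170,150,260,220),8)
print((((w2pix(c,[.48,.02,.02])-[170,150])+.5)*8).round())
z=.011
while z>-.035:
    bot.move_l([.48,.02,z],feed=.06)
    F=np.array(monitor.get_state()["ft_force"])
    print(z,(F-F0).round(1),np.round(monitor.get_state()["position"][2],4))
    if abs(F-F0)[2]>4: break
    z-=.004
st()
cap("scene","s9.png",(170,150,260,220),8)
bot.move_l([.48,.02,.1],feed=.25)
```

```text
13.21 [0.4807 0.0199 0.0213] F [-0.6  0.5  0.2] gap -0.005
[453. 741.]
0.011 [ 0.8 -1.5 -0.3] 0.0109
0.006999999999999999 [ 1.3 -0.6  0.1] 0.0067
0.002999999999999999 [ 0.4  0.1 -0.8] 0.0027
-0.0010000000000000009 [ 1.9 -0.6  0.2] -0.0013
-0.005000000000000001 [ 0.4 -0.7 -0.4] -0.0052
-0.009000000000000001 [ 0.2 -0.8 -0.4] -0.0092
-0.013000000000000001 [ 0.2  0.7 -0.5] -0.0133
-0.017 [ 0.5 -0.7 -1.1] -0.0172
-0.021 [ 1.4 -0.3  0.2] -0.0213
-0.025 [ 0.5 -0.3 -0.7] -0.0252
-0.029 [-1.7 -0.8 19.6] -0.0271
16.06 [ 0.4804  0.02   -0.0271] F [-2.3 -0.2 19.9] gap 0.003
```

View pics/s9.png

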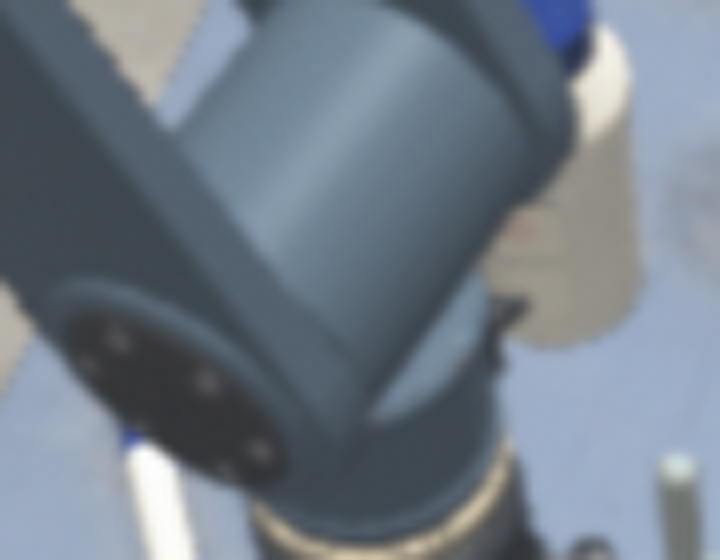

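Contact came at reported z = -0.0265 instead of +0.008, so the real tool sits about 34.5 mm higher than reported. I'll correct for this and grasp the brown bottle's cap again.

```bash
cat >> h.py <<'E'
DZ=-.0345
E
python3 - <<'E'
from h import *
B=np.array([.453,-.066])
bot.move_l([*B,.15+DZ],down(0),feed=.3); fingers.move_gripper(.65)
cap("scene","s10.png",(150,170,280,290),5)
bot.move_l([*B,.097+DZ],feed=.12); st()
fingers.move_gripper(0.); st()
bot.move_l([*B,.125+DZ],feed=.1); bot.dwell(.1);st()
cap("scene","s11.png",(150,170,280,290),5)
E
```

```text
18.8 [ 0.4531 -0.0661  0.0625] F [-0.4 -0.5 -0.2] gap 0.655
19.18 [ 0.4538 -0.0663  0.0635] F [-0.2  0.4  6.1] gap 0.333
19.71 [ 0.4525 -0.0658  0.09  ] F [ 0.4 -1.1 -1.5] gap 0.326
```

View pics/s11.png

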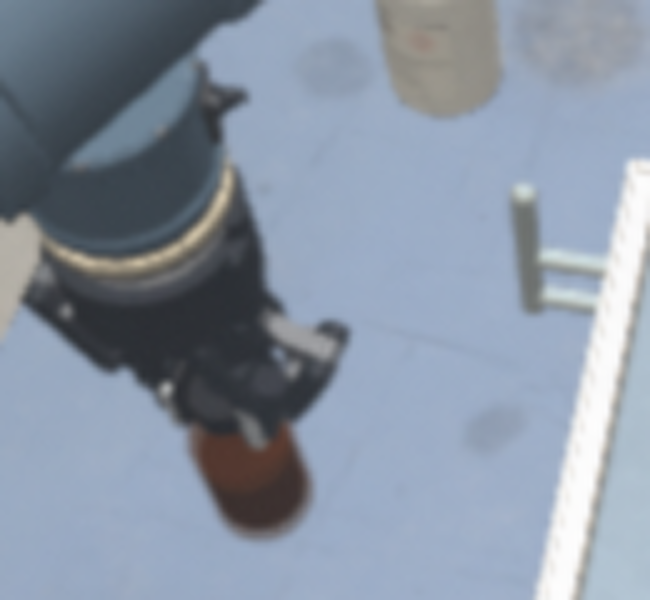

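View pics/s10.png

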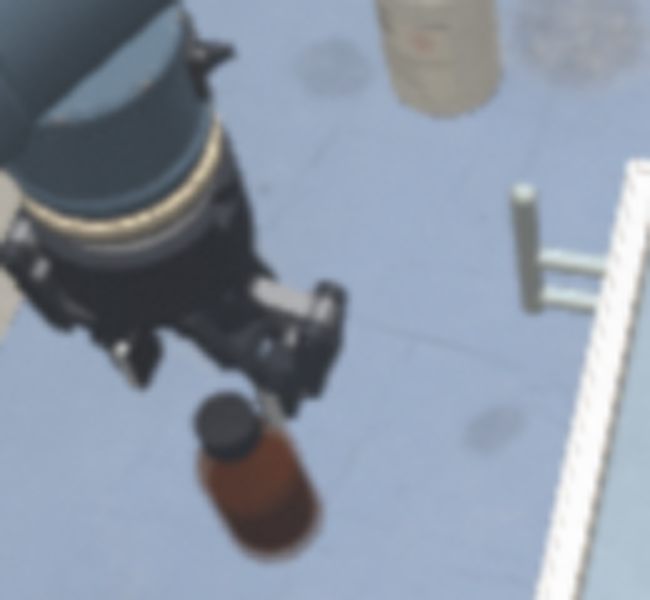

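Run:
```python
from h import *
bot.move_l([.46,.12,.13+DZ],down(-24),feed=.25)
bot.move_l([.46,.12,.0975+DZ],feed=.1); st()
fingers.move_gripper(.65); bot.move_l([.46,.12,.19+DZ],feed=.25)
h=door(0)(HB)
bot.move_l([h[0],h[1],.23+DZ],down(np.degrees(p[2])),feed=.3); fingers.move_gripper(.45)
st()
cap("scene","s12.png",(180,130,330,250),5); cap("top","t12.png",(200,150,360,270),4.8)
```

```text
21.12 [0.4606 0.1188 0.0636] F [-1.   0.2  5. ] gap 0.334
23.0 [0.5449 0.0627 0.1952] F [ 0.4 -0.8 -0.7] gap 0.452
```

View pics/s12.png

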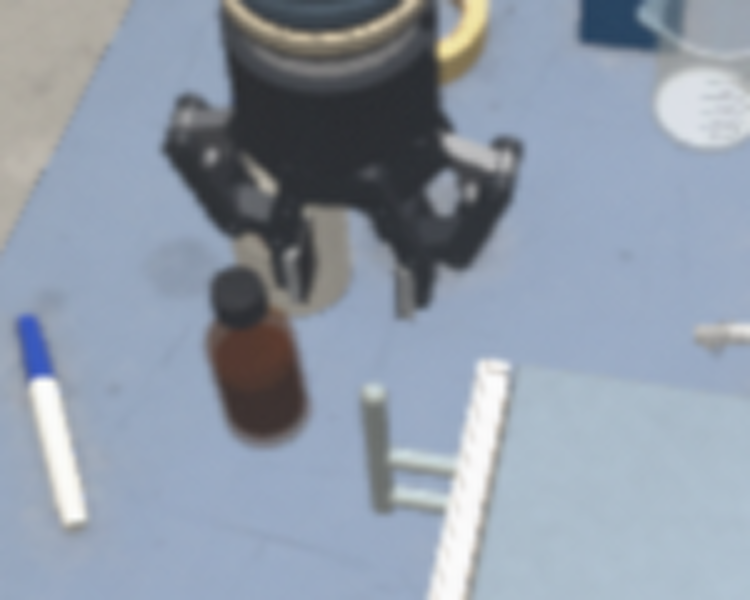

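View pics/t12.png

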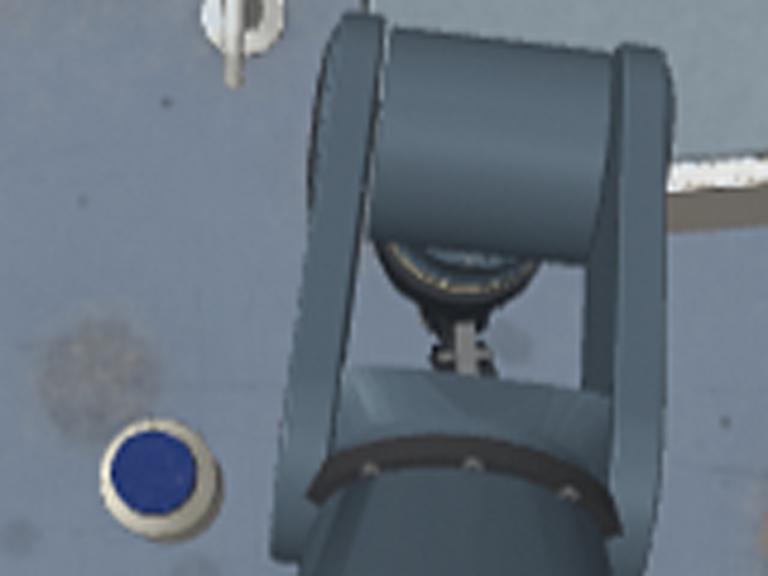

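Run:
```python
from h import *
c=cap("scene")
f=lambda u,v,z:print(z,pix2w(c,180+(u+.5)/5-.5,130+(v+.5)/5-.5,z).round(4))
f(238,284,.114); f(265,420,.0); f(373,389,.152); f(381,509,.04)
f(345,305,.222);f(345,310,.222); print(door(0)(HB))
# rather: for spec cap of earlier
```

```text
0.114 [0.4569 0.1211 0.114 ]
0.0 [ 0.4617  0.1135 -0.    ]
0.152 [0.5475 0.0603 0.152 ]
0.04 [0.5461 0.0596 0.04  ]
0.222 [0.5405 0.0557 0.222 ]
0.222 [0.5413 0.0533 0.222 ]
[0.54577597 0.06217627 0.        ]
```

Run:
```python
from h import *
h=np.array([.549,.061])
bot.move_l([*h,.16+DZ],feed=.2); bot.move_l([*h,.118+DZ],feed=.08); st()
fingers.move_gripper(0.); st()
cap("scene","s13.png",(180,130,330,250),5)
```

```text
24.32 [0.5493 0.061  0.0837] F [ 0.2  0.6 -1.1] gap 0.451
24.68 [0.5481 0.0609 0.0841] F [-2.7 -0.6  5.5] gap 0.125
```

View pics/s13.png

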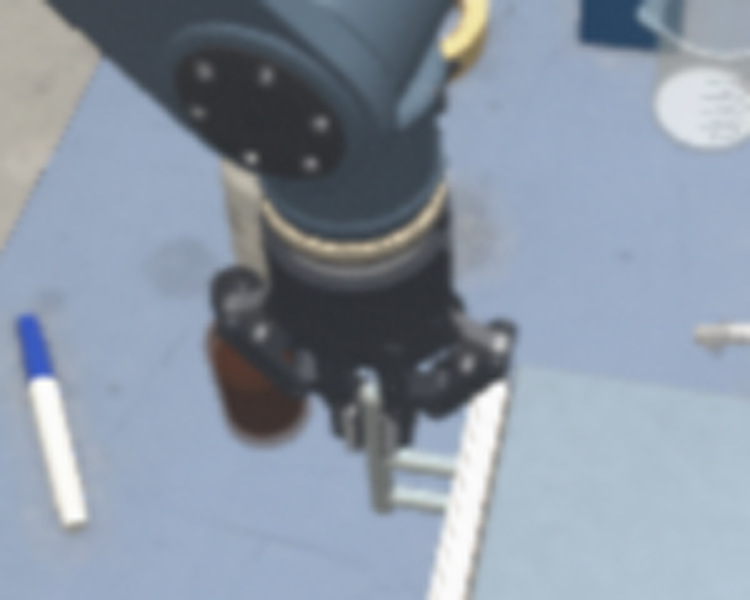

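```bash
cat >> h.py <<'E'
def local(q,th=0.):
    a=p[2]+th; d=np.array([q[0]-Hg[0],q[1]-Hg[1]]); return np.array([np.cos(a)*d[0]+np.sin(a)*d[1],-np.sin(a)*d[0]+np.cos(a)*d[1],0])
E
python3 - <<'E'
from h import *
l=local((.5485,.061)); print(l); z=monitor.get_state()["position"][2]
for th in (8,16,25,34,43,52,60):
    q=door(np.radians(th))(l); q[2]=.118+DZ
    bot.move_l(q,down(np.degrees(p[2])+th),feed=.12)
    F=np.array(monitor.get_state()["ft_force"]); print(th,end=' ');st()
    if np.linalg.norm(F)>40: break
cap("scene","s14.png",(110,100,390,310),2.85);cap("top","t14.png",(180,110,420,290),3.3)
E
```

```text
[-0.0504201   0.23353438  0.        ]
8 25.17 [0.5183 0.0483 0.0841] F [-1.   1.2  5.4] gap 0.122
16 25.59 [0.4898 0.0314 0.0841] F [-0.6  1.   6.8] gap 0.122
25 26.05 [0.4606 0.0077 0.0841] F [-2.5  0.2  8.1] gap 0.118
34 26.51 [ 0.4355 -0.0203  0.0841] F [-1.2  1.2  9.1] gap 0.122
43 26.97 [ 0.4151 -0.052   0.0841] F [-2.3  0.6  9. ] gap 0.125
52 27.43 [ 0.3999 -0.0864  0.0841] F [-2.3  0.3 10.1] gap 0.122
60 27.85 [ 0.391  -0.1188  0.0841] F [-1.8 -0.3 10.3] gap 0.121
```

View pics/s14.png

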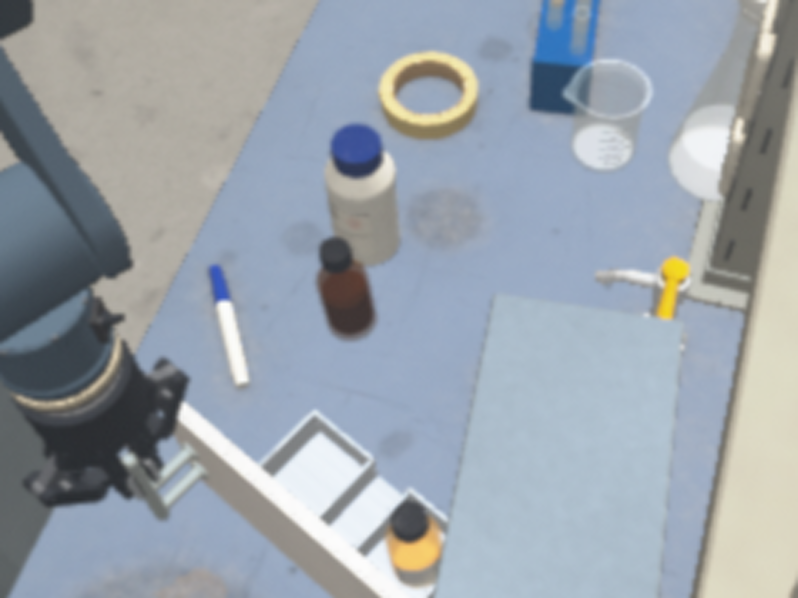

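The door is open about 60°. The empty basket rim corners are at about (315,413), (263,465), (372,460) and (325,520) in s14.png, and orange is still in its pocket at (412,540). I'll let go of the handle and lift clear.

Run:
```python
from h import *
fingers.move_gripper(.42); st()
P0=monitor.get_state()["position"]
bot.move_l([P0[0],P0[1],.20+DZ],feed=.2); 
bot.move_l([.46,.12,.20+DZ],down(-24),feed=.35);st()
c=cap("scene","s15.png",(190,220,280,310),8)
f=lambda u,v,z:print(z,pix2w(c,110+(u+.5)/2.85-.5,100+(v+.5)/2.85-.5,z).round(4))
for u,v in((315,413),(263,465),(372,460),(325,520)): f(u,v,.056)
D=door(np.radians(60)); print(D((.055,.168,0)))
for dx,dy in((.034,.034),(-.034,.034),(.034,-.034),(-.034,-.034)): print(D((.055+dx,.168+dy,.056)).round(4), ((w2pix(c,D((.055+dx,.168+dy,.056)))-[190,220]+.5)*8).round())
```

```text
28.32 [ 0.3902 -0.1177  0.0833] F [-0.6 -0.8  0.5] gap 0.42
30.77 [0.4596 0.1198 0.165 ] F [-0.3  0.7  0.5] gap 0.419
0.056 [ 0.4789 -0.0061  0.056 ]
0.056 [ 0.4549 -0.0621  0.056 ]
0.056 [ 0.5386 -0.033   0.056 ]
0.056 [ 0.5198 -0.0921  0.056 ]
[ 0.49241429 -0.04764902  0.        ]
[ 0.475  -0.0028  0.056 ] [237. 188.]
[ 0.4476 -0.0651  0.056 ] [ 72. 349.]
[ 0.5372 -0.0302  0.056 ] [404. 323.]
[ 0.5098 -0.0925  0.056 ] [240. 493.]
```

View pics/s15.png

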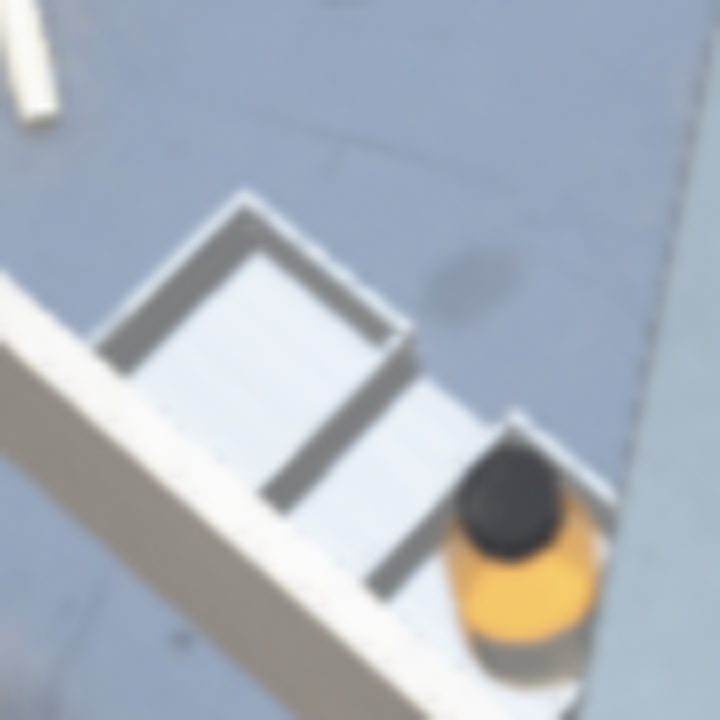

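Run:
```python
from h import *
fingers.move_gripper(.65)
bot.move_l([.46,.12,.097+DZ],feed=.15); fingers.move_gripper(0.); st()
bot.move_l([.46,.12,.185+DZ],feed=.15); st()
g=monitor.get_state()["finger_gap"]
if g>.25:
    T=[.4965,-.048]
    bot.move_l([*T,.185+DZ],down(-24),feed=.15)
    bot.move_l([*T,.135+DZ],feed=.1); bot.dwell(.1); st()
    cap("scene","s16.png",(170,190,290,310),5)
```

```text
32.36 [0.4609 0.12   0.0637] F [-0.3  0.1  6.4] gap 0.327
33.09 [0.4592 0.12   0.15  ] F [-0.3  0.6 -2.4] gap 0.326
35.14 [ 0.4972 -0.0481  0.1011] F [-0.1  0.2 -3.1] gap 0.331
```

View pics/s16.png

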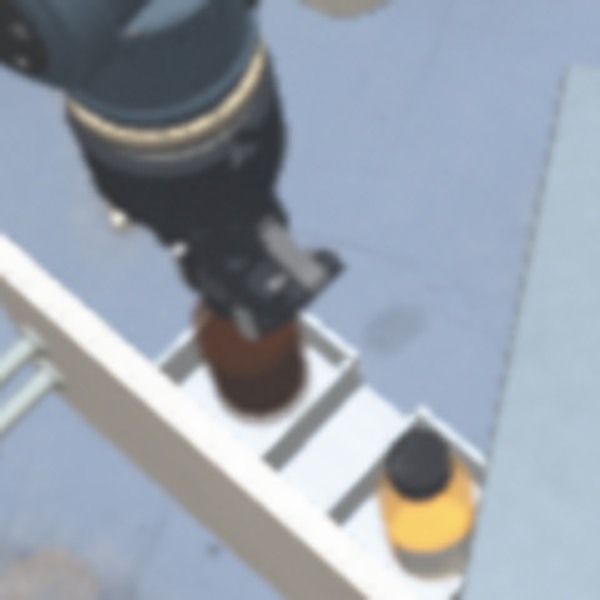

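Run:
```python
from h import *
for z in(.125,.120,.118,.116):
    bot.move_l([.4965,-.048,z+DZ],feed=.06); st()
    if monitor.get_state()["ft_force"][2]>6: break
bot.dwell(.1)
fingers.move_gripper(.5); st()
bot.move_l([.4965,-.048,.20+DZ],feed=.15)
h=door(np.radians(60))(local((.5485,.061)))
bot.move_l([h[0],h[1],.20+DZ],down(np.degrees(p[2])+60),feed=.3); fingers.move_gripper(.42);st()
cap("scene","s17.png",(130,190,290,310),5)
```

```text
35.51 [ 0.496  -0.0479  0.09  ] F [-0.2  0.7 -2.1] gap 0.329
35.76 [ 0.4962 -0.0479  0.0851] F [ 0.  -0.3 -2.6] gap 0.328
36.01 [ 0.4968 -0.0481  0.0838] F [-0.  -0.6  1.1] gap 0.331
36.26 [ 0.4975 -0.0481  0.0836] F [-2.8  1.  15.4] gap 0.332
36.65 [ 0.4965 -0.048   0.0814] F [ 0.9 -0.1  0.3] gap 0.496
39.33 [ 0.39   -0.1177  0.1655] F [-0.9  0.1  0.1] gap 0.423
```

View pics/s17.png

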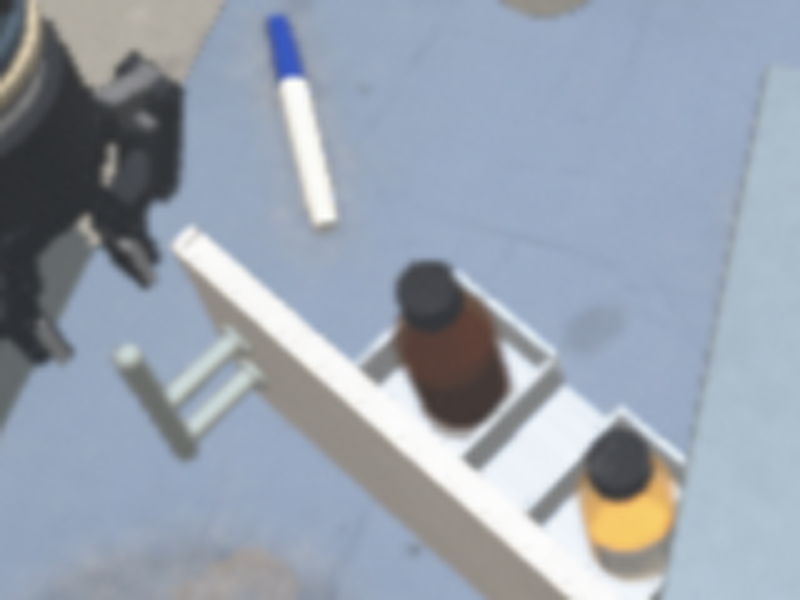

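Brown is upright in the empty pocket (base at about (455,410) in s17.png) and orange is undisturbed. I'll grip the handle again and close the door.

Run:
```python
from h import *
l=local((.5485,.061)); yw=np.degrees(p[2])
h=door(np.radians(60))(l)
bot.move_l([h[0],h[1],.118+DZ],feed=.12); fingers.move_gripper(0.); st()
if monitor.get_state()["finger_gap"]>.08:
  for th in (52,43,34,25,16,8,3,0,-.5):
    q=door(np.radians(th))(l); q[2]=.118+DZ
    bot.move_l(q,down(yw+th),feed=.10 if th>5 else .05)
    F=np.array(monitor.get_state()["ft_force"]); print(th,end=' ');st()
    if np.linalg.norm(F)>40: break
cap("scene","s18.png",(110,100,390,310),2.85)
```

```text
40.55 [ 0.3905 -0.1181  0.0843] F [0.2 1.3 6.2] gap 0.125
52 41.03 [ 0.3995 -0.0856  0.0843] F [-1.2  0.9  7.5] gap 0.124
43 41.56 [ 0.4148 -0.0514  0.0842] F [-0.5  1.5  8.2] gap 0.124
34 42.08 [ 0.4352 -0.0198  0.0842] F [-0.3  0.9  7.4] gap 0.124
25 42.61 [0.4603 0.0081 0.0843] F [-0.3  0.9  7. ] gap 0.123
16 43.13 [0.4894 0.0318 0.0843] F [-0.1  1.2  6. ] gap 0.121
8 43.62 [0.5181 0.0488 0.0843] F [-0.5  3.5  6.5] gap 0.122
3 44.18 [0.537  0.0573 0.0843] F [-0.2  2.6  7.8] gap 0.125
0 44.58 [0.5481 0.0614 0.0843] F [-2.5  3.3  7.3] gap 0.122
-0.5 44.83 [0.5479 0.0614 0.0843] F [-4.8 -0.1 10.5] gap 0.122
```

View pics/s18.png

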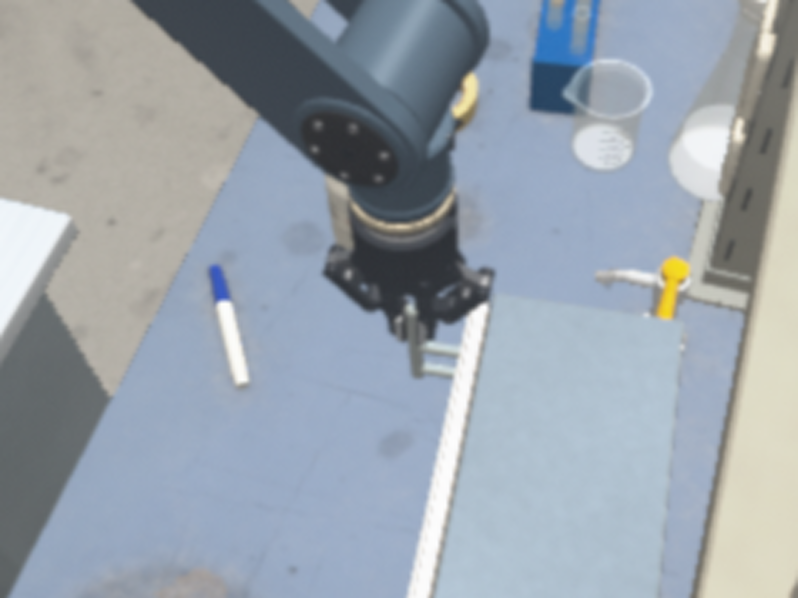

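Shut against its stop. I'll release the handle, lift straight up and check.

Run:
```python
from h import *
P0=monitor.get_state()["position"]
fingers.move_gripper(.42)
bot.move_l([.548,.0613,.23+DZ],feed=.15)
bot.move_l([.43,.0613,.33],feed=.3); bot.dwell(.3); st()
bot.move_to([.35,.35,.3],down(0)); st()
cap("scene","s19.png",(130,60,390,330),2.2);cap("top","t19.png",(130,110,400,290),2.9)
```

```text
47.2 [0.4302 0.0613 0.3287] F [ 0.1  0.7 -0.6] gap 0.418
48.35 [0.3506 0.3495 0.3   ] F [-0.8 -0.1  0.1] gap 0.422
```

View pics/s19.png

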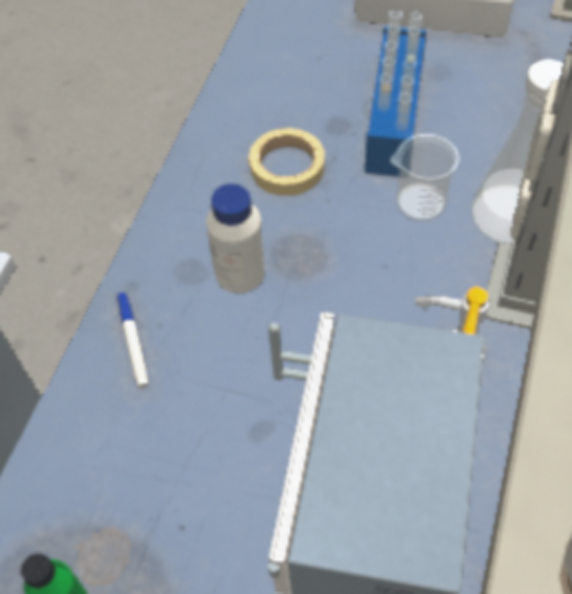

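View pics/t19.png

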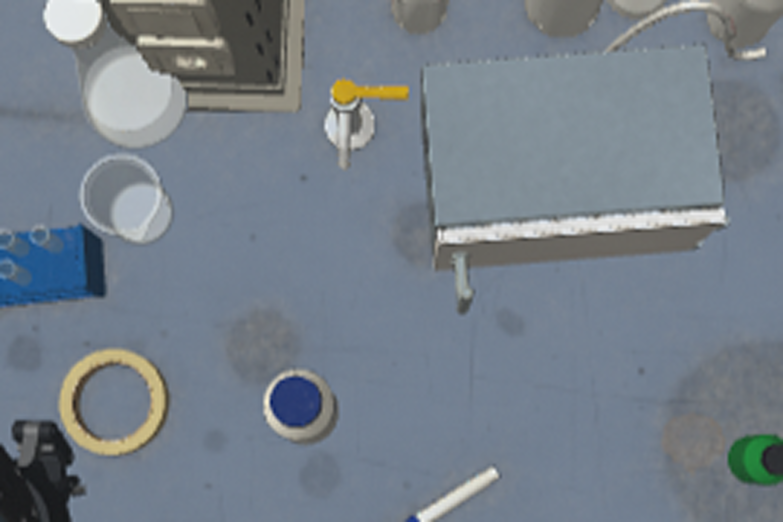

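The door is shut: its white edge runs flush and parallel with the locker front, and the handle is back at (463,285) in t19.png. White stands upright at (297,402), the beaker has not moved, and the robot is clear of everything.

Run:
```python
from h import *
order.finish_job(); st()
```

```text
the job is handed in; nothing more can be done
the job is handed in; nothing more can be done
```

The brown bottle is in the empty rack pocket, the door is shut, and the job was handed in at about 48 s of the 72 s allowed. No verdict was reported.

- **Sequence:** The brown bottle was the only one in the door's sweep, so I first moved it to the left. I then pulled the door open about 60° by its bar and set the bottle in the pocket. It was down with contact, upright and released. I closed the door by the handle until it met its stop.
- **White bottle:** It stands about 0.41 m from the hinge, outside the roughly 0.26 m sweep, so I left it where it was.
- **What disagreed:** My first grasp closed on nothing and the bottle did not move. A light touch on the bench showed the real fingertips about 34 mm higher than the reported tool position. I corrected every later height for that.
- **Last checks:** The final pictures show the door flush, the white bottle upright, the beaker and green bottle in place, and the arm clear. The brown and orange bottles can't be seen behind the shut door. Both were upright in their pockets just before I closed it, and the wrist force stayed around 12 N or less while it swung shut.

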